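# Turn the specimen exchange rod to the airlock and vent

### The job

A specimen has just been mounted on the exchange rod: lift the rod out of its two saddles, turn it end for end and lay it gently back in both saddles, specimen still facing up and now pointing at the airlock, black knob away from it. Let the specimen end touch nothing, and do not knock the rod or the arm against the airlock, its valve, gauge or pump unit. Once the rod lies ready, vent the airlock: press the green key on the operating panel just until it clicks, not down to its bottom stop, and let go, pressing no other key and leaving the other things on the desk where they are.

Things in the scene. Friction and masses are not known exactly. Their poses are not given: they have to be found in the camera images.
- rod_mid (a point): Middle of the rod's steel shaft, on its axis; x along the rod to the specimen end, z up out of the specimen's face. Rod 200 mm long, 0.23 to 0.36 kg, balanced within 10 mm of here. Shaft 18 mm across, x -56 to 56 mm; black knob 34 mm across, x -100 to -56; dark collar 26 mm across, x 56 to 62; neck 12 mm across to x 76, then the specimen holder.
- specimen: Brass specimen holder fixed on the rod's end: 24 mm long, 20 mm wide, 10 mm thick below the rod's axis; on it an aluminium stub, dark red on top, 16 mm across, reaching 4 mm above the axis. Origin on the rod's axis at mid-holder, 88 mm from the shaft's middle; axes as the rod's. Nothing may touch it.
- cradle: Fixed dark plate, 130 mm wide, 10 mm thick, with two white V saddles at x = -42 and 42 mm, 12 mm thick, V mouth 45 mm wide, tops 75 mm up. Origin on the desk midway between them, x to the airlock, z up. A shaft lying in them has its axis 65 mm up over y = 0; the rod's middle belongs at x = 0 (8 mm of play each way). At the start the rod's x points to the cradle's -x.
- airlock: Airlock, gate valve and pump unit fixed on the cradle plate, in the cradle's frame (origin on the desk between the saddles). Round steel door with its port's mouth at x = 118 mm, 65 mm up; cream block x 146 to 266, 110 wide, 114 high with its window; gate valve behind it to 115 high; pump unit x 292 to 460, 240 wide, 100 high.
- panel: Fixed cream operating panel, 184 mm wide, 154 mm deep. Origin on the desk under its centre, x away from the operator, z up. Deck slopes up along x by 7 degrees, 52 mm above the desk at the centre. The row of three keys lies 40 mm nearer the operator, green one at y = 46 mm; two cream knobs 20 mm tall lie 62 mm beyond the keys.
- key_top (a point): Centre of the upper face of the green key (24 x 24 mm), 11 mm above the deck; its z axis is the key's outward normal, 7 degrees off vertical, so an upright fingertip meets the key's far edge first. The key springs back when let go.
- key (a joint): How far the green key is pushed in (m): 0 out, 0.007 at its bottom stop. A dome key: the force rises to about 5 N at 2 mm, falls (the click) to about 2.7 N at 5 mm, then rises again to about 7 N at the bottom stop. It counts as clicked beyond 3.2 mm in; 6.4 mm is too far.
- plain_keys: The two white keys beside the green one, 24 x 24 mm, at y = 0 and -46 mm in the panel's frame, 40 mm nearer the operator than its centre, as high as the green one. Not to be pressed.
- pod: Fixed cream stage-control pod with a blue trackball, 150 x 120 mm, 64 mm high; origin on the desk under its centre. It trades places with the panel. Not needed.
- stub_box: Loose grey box of specimen stubs, 92 x 62 x 24 mm, origin at the centre of its underside. A bystander.
- mouse: Loose black computer mouse, 105 x 58 x 30 mm, origin at the centre of its underside. A bystander.
- bottle: Loose amber bottle with a white cap, 56 mm across, 130 mm high, standing; origin at the centre of its underside. A bystander.
- handwheel (a point): Top centre of the hand valve's blue handwheel, 42 mm across, 100 mm above the desk, at x 62, y 82 mm in the cradle's frame; it stands inside the circle the rod sweeps when turned over its saddles. Part of the airlock.
- gauge_top (a point): Top centre of the grey gauge head, 36 mm across, 160 mm above the desk, at x 125, y 82 mm in the cradle's frame. A pipe 22 mm across at 50 mm up joins valve, gauge and airlock. Part of the airlock.
Mind the look-alikes: they are no part of the job. There is more than one size of the part that bears rod_mid; the job needs the smaller. Leave any orange look-alike of the panel alone.

How it is judged:
By the outcome, as a careful person would: the job done as asked, in the order asked, and still so for the second after the job is handed in, with the robot touching nothing.
It also fails if it takes over 64 s, if anything falls off the work surface, if the arm or the gripper's body presses on something with over 40 N, if the wrist force passes 120 N, or if a joint passes its speed limit or range.

### The arm

A 6-joint arm with a two-finger parallel gripper is mounted at the origin on the work surface. World frame = base frame: x ahead of the robot, y to its left, z up, the work surface at z = 0. Lengths are in m, angles in rad, forces in N, time in s.
With the tool pointing down it reaches from about 0.3 to 0.95 m from the base axis. Payload 3.1 kg.
Tool frame: the origin (TCP) lies between the finger pads; the fingertips stand 8 mm ahead of it and the grasp point (between the pads) lies 11 mm behind it (r.finger_overhang is the distance from the TCP to the fingertips, in m); z points along the fingers, y is the direction in which the jaws open and shut (so a half turn about z gives the same grasp; the last joint's range is limited). The gripper opens to 85 mm and grips with 20 to 120 N. Pads are 22 mm wide; open, the fingers measure 114 mm over their backs; the gripper's body (76 mm by 85 mm) begins 54 mm behind the grasp point. The pads swing forward as they close: fully open they stand 13 mm farther back than shut.
Start: joints at [1.132, 0.308, 1.634, -0, 1.2, -0.07], TCP at [0.225, 0.583, 0.239] pointing down, gripper open.
Joint ranges: [-3.06, 3.06], [-0.79, 1.96], [0.05, 2.63], [-1.19, 4.34], [0.05, 2.64], [-2.94, 2.94]. Speed limits (rad/s): [2.79, 2.79, 3.14, 3.14, 3.14, 3.14].

### API

Orientations are given as a 3x3 rotation matrix whose columns are the frame's x, y, z axes.
In Python, from workcell import r, imaging, find_in gives the robot as it stands.
- The arm moves only by the tool arm_command, never from a script. Its argument "commands" is a list of rows, each a list of 2 entries, a list of its own where there are three numbers: the shift along the tool's x, y, z in cm, then the turn about the tool's z in degrees. In form: [[[x, y, z], yaw], ...]. A call has 1 to 20 rows; each row is the pose to reach, as a shift and turn from the pose measured when the call began, along the tool's axes at that moment; what a row does not reach only later rows make up. A row lasts 1/10 s, in which the tool goes at most 50 mm and 8.59 degrees, less where a joint would pass 70% of its speed; a pose out of reach is approached as far as the arm can. A call with a gripper value outside its range is refused whole. "fingers" is the finger opening in cm, from 0 to 8.54, set as the call begins (left out, the last holds). The fingers move at their own pace and stop on an object; the grip force is fixed at half the most. Time passes only in rows, so rows that repeat a pose let the fingers close. It gives the time, the measured TCP pose, the force and the opening at its end, in the units of the state.
- r.get_state(): the state, without advancing time (a new reading comes with each control period).
- imaging.get_image(name): name is "side" or "top" or "wrist"; returns the picture (400x640x3 uint8, red, green, blue); there is no depth.
- imaging.calibration(name): a dict with "fov_y" (degrees; the focal length in pixels is half the picture's height over the tangent of half this angle, whatever the lens; pixels are square), "cx", "cy" (the principal point, pixels), "k1" (the pictures are not rectified: a ray, as slopes to the right and down, at radius r is drawn at 1 + k1 r^2 times it, then the intrinsics apply), "rvec" (rotation vector, rad) and "tvec" (3), from world to camera coordinates, as OpenCV has them; the wrist camera has in their place "hand_eye" (4x4, takes a point from camera to tool coordinates, whose origin is the TCP and whose axes are the flange's). Camera axes: x right, y down, z forward; pixel columns grow to the right and rows downward; lengths in m; the calibration is good to about 2 mm. A picture is of the moment at which its call begins: read the wrist's pose just before it. calibration takes no time and is no camera call.
- r.hand_in(): hands the job in, once; it reports no verdict.
Trained networks look in the newest picture that a camera, given by its name, has taken for a name from the list of things; names that differ only in an ending like _2 or _b are one class to them, and where a whole thing is asked for, a point or a joint stands for the part that bears it (a point fixed in the world has none). Each returns a list of dicts, best first, with "p" (0 to 1); they miss things now and then, are a little off and sometimes report something else, mostly with a low value. They report only what shows in the picture. A call takes as long as a camera call. They do not tell look-alikes from the thing itself.
- find_in(query, camera): "rect" ([left, top, right, bottom] in pixels, round what is visible of it).
The state is a dict: "time_s": time; "qpos": joint angles; "qd": joint speeds; "joint_torque": joint torques, N m; "position": TCP position; "ee_rot": TCP orientation; "contact_force": force on the tool from outside, world axes, zero at the start; "moment": the same for the moment, N m; "grip_width": finger opening in m.
Only numpy, scipy, OpenCV 4.12 (cv2) and the standard library are available. Lean on these libraries where they do the work, as an engineer would, in place of code of your own. Each camera call takes 0.05 s, during which the arm holds its last target.

## Working session

There is one attempt and no reset: what is moved stays moved. The work goes in short steps, Python scripts to look and compute and a tool call to move; the robot and the scene stay as the last step left them, time stands still between calls to the robot, and variables do not carry over. Pictures are saved under pics/ and viewed, and the job is handed in when it is done.

Besides the shell and the picture viewer there is one more tool, called after "Call:" as name([rows], argument=value, ...), one row to a line, values as JSON. arm_command: Moves the arm, as the interface text tells. Its arguments: {"type":"object","properties":{"commands":{"type":"array"},"fingers":{"type":"number"}},"required":["commands"]}

```bash
ls; mkdir -p pics; python3 - <<'E'
from workcell import r, imaging, find_in
import cv2
s=r.get_state(); print(s['time_s'],s['position'],s['ee_rot'],s['qpos'],s['grip_width'])
for n in ['side','top','wrist']:
    im=imaging.get_image(n); cv2.imwrite(f'pics/{n}0.png',im[:,:,::-1]); print(n,imaging.calibration(n))
E
```

```text
pics
0.0 [0.22498926 0.58223594 0.23802488] [[-9.32761523e-01  3.60492695e-01 -9.78989497e-04]
 [ 3.60493989e-01  9.32759194e-01 -2.09046624e-03]
 [ 1.59563647e-04 -2.30282630e-03 -9.99997336e-01]] [ 1.13230316e+00  3.09025154e-01  1.63520673e+00 -1.27844331e-06
  1.19966911e+00 -6.96954444e-02] 0.08563603129967741
side {'fov_y': 50.82373155488018, 'cx': 322.04490506241007, 'cy': 201.6114278713571, 'k1': 0.012094209783484841, 'rvec': array([ 2.12839385, -0.62076058,  0.3153463 ]), 'tvec': array([-0.41162676,  0.16014274,  1.38703458])}
top {'fov_y': 47.60718658246014, 'cx': 315.40200194934533, 'cy': 199.55132003666347, 'k1': -0.029280388273909122, 'rvec': array([ 2.10714761, -2.12816367,  0.19892633]), 'tvec': array([-0.08418836,  0.43483618,  1.64864426])}
wrist {'fov_y': 62.23528813219934, 'cx': 319.1908629486078, 'cy': 199.63992625786872, 'k1': -0.057253941602399834, 'hand_eye': array([[ 6.00214126e-04, -9.53018839e-01, -3.02910436e-01,
         7.62528334e-02],
       [ 9.99999543e-01,  3.46461880e-04,  8.91448824e-04,
         4.42833127e-04],
       [-7.44620604e-04, -3.02910833e-01,  9.53018611e-01,
        -1.34463950e-01],
       [ 0.00000000e+00,  0.00000000e+00,  0.00000000e+00,
         1.00000000e+00]])}
```

View pics/side0.png

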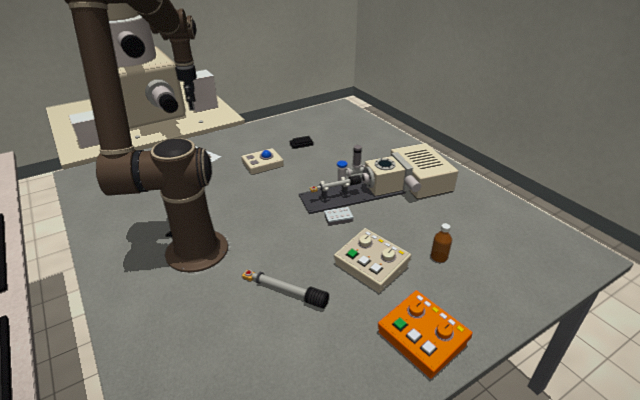

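View pics/top0.png

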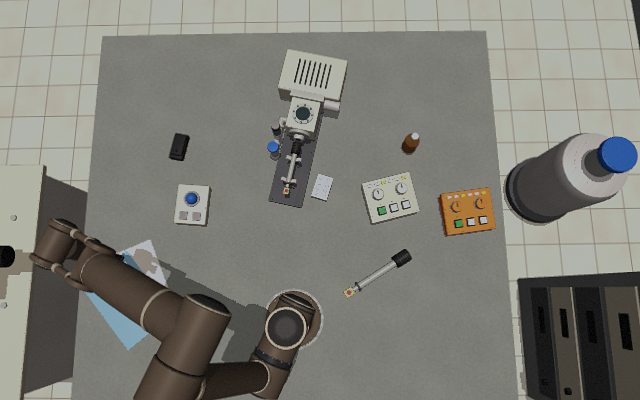

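View pics/wrist0.png

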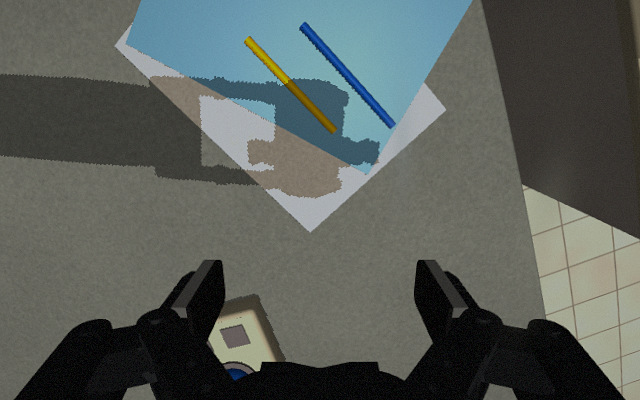

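Top view: the small rod lies in the cradle's saddles, specimen at (287,190), knob at (296,147). The larger look-alike rod lies on the desk at (380,270). The cream panel is at (390,198) and its orange look-alike at (467,212). I'll enlarge the first and third.

```bash
cat > h.py <<'E'
import numpy as np, cv2
from workcell import r, imaging, find_in
def KD(c):
    f=200/np.tan(np.radians(c['fov_y']/2))
    return np.array([[f,0,c['cx']],[0,f,c['cy']],[0,0,1]]),np.array([c['k1'],0,0,0,0.])
def ext(n,c,st=None):
    if n!='wrist': return cv2.Rodrigues(c['rvec'])[0],np.array(c['tvec'])
    st=st or r.get_state()
    T=np.eye(4);T[:3,:3]=st['ee_rot'];T[:3,3]=st['position']
    M=np.linalg.inv(T@c['hand_eye']);return M[:3,:3],M[:3,3]
def proj(n,P,st=None):
    c=imaging.calibration(n);K,D=KD(c);R,t=ext(n,c,st)
    return cv2.projectPoints(np.atleast_2d(np.array(P,float)),cv2.Rodrigues(R)[0],t,K,D)[0].reshape(-1,2)
def unproj(n,uv,z,st=None):
    c=imaging.calibration(n);K,D=KD(c);R,t=ext(n,c,st)
    x=cv2.undistortPoints(np.array(uv,float).reshape(-1,1,2),K,D).reshape(-1,2)
    z=np.broadcast_to(z,len(x));o=-R.T@t;d=np.c_[x,np.ones(len(x))]@R
    return o+d*((z-o[2])/d[:,2])[:,None]
def fr(x,y,a,P): 
    c,s=np.cos(a),np.sin(a);P=np.atleast_2d(P).astype(float)
    return P@np.array([[c,-s,0],[s,c,0],[0,0,1]]).T+[x,y,0]
E
python3 - <<'E'
import cv2
im=cv2.imread('pics/top0.png')
a=cv2.resize(im[120:220,250:350],None,fx=6,fy=6,interpolation=cv2.INTER_CUBIC)
cv2.imwrite('pics/c1.png',a)
a=cv2.resize(im[160:240,350:500],None,fx=5,fy=5,interpolation=cv2.INTER_CUBIC)
cv2.imwrite('pics/c2.png',a)
E
```

```text
(no output)
```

View pics/c1.png

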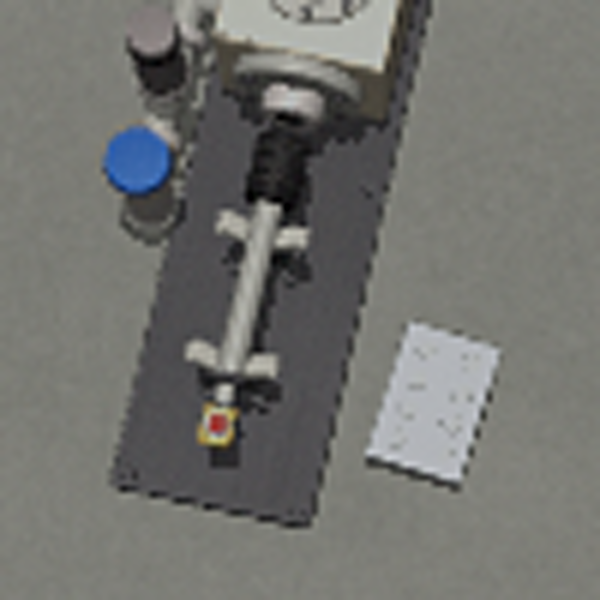

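View pics/c2.png

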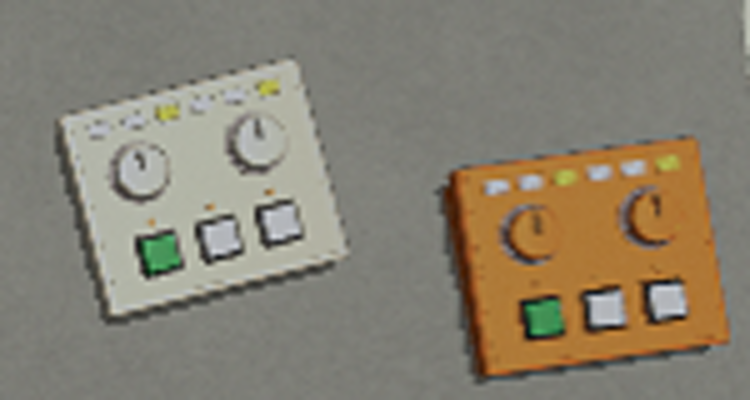

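```bash
cat > m1.py <<'E'
from h import *
from scipy.optimize import least_squares
c=lambda u,v:(250+(u+.5)/6-.5,120+(v+.5)/6-.5)
px=np.array([c(217,424),c(139,159),c(151,28)])
M=np.array([[-.088,0,.069],[.062,.082,.1],[.125,.082,.16]])
f=lambda q:(proj('top',fr(*q,M))-px).ravel()
s=least_squares(f,[.5,0,-.1]);print('cradle',s.x,s.fun.round(2))
print('plate corners',unproj('top',[c(112,487),c(310,527)],.01))
print(((unproj('top',[c(112,487),c(310,527)],.01)-[*s.x[:2],0])[:,:2]@np.array([[np.cos(s.x[2]),-np.sin(s.x[2])],[np.sin(s.x[2]),np.cos(s.x[2])]])))
c2=lambda u,v:(350+(u+.5)/5-.5,160+(v+.5)/5-.5)
t=np.tan(np.radians(7))
zt=lambda x,h:.052+x*t+h
# key centres, knob tops
M2=np.array([[-.040,.046,zt(-.04,.011)],[-.04,0,zt(-.04,.011)],[-.04,-.046,zt(-.04,.011)]])
px2=np.array([c2(160,254),c2(221,238),c2(280,222)])
f=lambda q:(proj('top',fr(*q,M2))-px2).ravel()
s2=least_squares(f,[.4,-.3,-.1]);print('panel',s2.x,s2.fun.round(2))
print('key',fr(*s2.x,M2))
print('knobs tops in panel', [ (fr(0,0,-s2.x[2],(p-[*s2.x[:2],0]))).round(3) for p in unproj('top',[c2(141,166),c2(258,139)],zt(.022,.02))])
im=imaging.get_image('top')
for q in ['rod_mid','specimen','key_top','panel','stub_box','bottle','handwheel','gauge_top','cradle']:
    print(q,[(np.round(d['rect'],0),round(d['p'],2)) for d in find_in(q,'top')[:3]])
E
python3 m1.py
```

```text
cradle [ 0.54848714  0.00072226 -0.21657748] [ 0.18  0.58 -0.23 -0.39  0.05 -0.19]
plate corners [[ 0.43743282  0.09094116  0.01      ]
 [ 0.41039454 -0.03446533  0.01      ]]
[[-0.12784692  0.06424699]
 [-0.12730516 -0.06404005]]
panel [ 0.43783778 -0.36630754  0.25147555] [ 0.09 -0.01 -0.12 -0.    0.03  0.01]
key [[ 0.38764959 -0.33170775  0.05808862]
 [ 0.39909592 -0.37626088  0.05808862]
 [ 0.41054226 -0.42081401  0.05808862]]
knobs tops in panel [array([[0.024, 0.044, 0.075]]), array([[ 0.021, -0.045,  0.075]])]
rod_mid [(array([344., 248., 411., 296.]), 0.84), (array([309., 175., 332., 199.]), 0.65), (array([284., 145., 302., 194.]), 0.6)]
specimen [(array([282., 186., 291., 194.]), 0.59), (array([343., 285., 354., 300.]), 0.56)]
key_top [(array([379., 207., 386., 212.]), 0.59), (array([452., 223., 460., 228.]), 0.4)]
panel [(array([363., 169., 419., 219.]), 0.69), (array([439., 186., 498., 235.]), 0.6)]
stub_box [(array([313., 178., 332., 199.]), 0.79), (array([365., 168., 418., 220.]), 0.68)]
bottle [(array([402., 134., 419., 154.]), 0.76), (array([314., 176., 331., 200.]), 0.17)]
handwheel [(array([265.,  55., 346., 158.]), 0.6), (array([169., 134., 186., 161.]), 0.19)]
gauge_top [(array([265.,  47., 349., 162.]), 0.95)]
cradle [(array([267.,  50., 349., 207.]), 0.66)]
```

Crops confirm the identification. The smaller rod in the saddles has its specimen toward the robot (crop 217,424), next to the handwheel and gauge. The cream panel's green key is at (160,254) in its crop; the orange panel is the look-alike. Next I move above the rod.

Call:
arm_command([
  [[-25, -21, 0], -4],
  [[-51.2, -42.5, 0], -8.7],
  [[-51.2, -42.5, 0], -8.7],
  [[-51.2, -42.5, 0], -8.7],
  [[-51.2, -42.5, 0], -8.7],
  [[-51.2, -42.5, 0], -8.7],
  [[-51.2, -42.5, 0], -8.7],
  [[-51.2, -42.5, 0], -8.7],
  [[-51.2, -42.5, 0], -8.7],
  [[-51.2, -42.5, 0], -8.7],
  [[-51.2, -42.5, 0], -8.7],
  [[-51.2, -42.5, 0], -8.7],
  [[-51.2, -42.5, 0], -8.7],
  [[-51.2, -42.5, 0], -8.7],
  [[-51.2, -42.5, 0], -8.7],
  [[-51.2, -42.5, 0], -8.7],
  [[-51.2, -42.5, 0], -8.7],
  [[-51.2, -42.5, 0], -8.7],
  [[-51.2, -42.5, 0], -8.7],
  [[-51.2, -42.5, 0], -8.7],
])

```text
time_s: 2.65
position: [0.5495, 0.0029, 0.2394]
ee_rot: [[-0.977, 0.214, 0.0], [0.214, 0.977, 0.0], [-0.0, 0.0, -1.0]]
contact_force: [-1.2, 0.2, 0.1]
grip_width: 0.0852
```

```bash
cat > w.py <<'E'
import sys
from h import *
n=sys.argv[1]
st=r.get_state();im=imaging.get_image('wrist')
print(st['time_s'],st['position'].round(4) if hasattr(st['position'],'round') else st['position'],np.round(st['ee_rot'],4).tolist(),np.round(st['qpos'],3),st['contact_force'],st['grip_width'])
import pickle;pickle.dump(st,open('pics/%s.pkl'%n,'wb'))
cv2.imwrite('pics/%s.png'%n,im[:,:,::-1])
E
python3 w.py w1
```

```text
2.65 [0.5495 0.0029 0.2394] [[-0.9769, 0.2139, 0.0002], [0.2139, 0.9769, 0.0001], [-0.0002, 0.0001, -1.0]] [-0.074  0.163  1.813  0.     1.165 -1.429] [-1.2170143   0.19545109  0.07352885] 0.08515382998627982
```

View pics/w1.png

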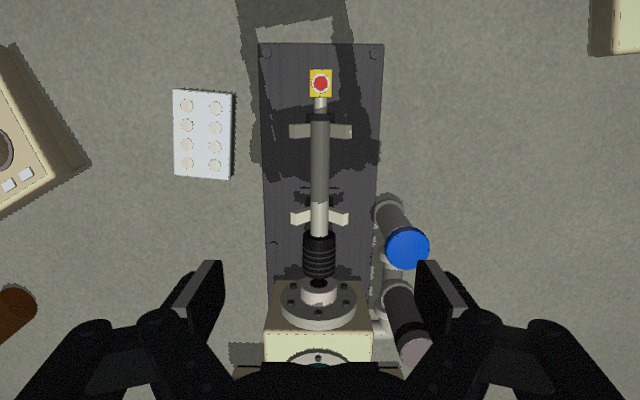

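Wrist view: rod upright in the picture, stub at (320,83), knob from (319,234), saddles at rows 131 and 217, handwheel (407,248). The jaws straddle the axis.

```bash
cat > m2.py <<'E'
from h import *
import pickle
from scipy.optimize import least_squares
st=pickle.load(open('pics/w1.pkl','rb'))
im=cv2.imread('pics/w1.png')
b,g,rr=[im[:,:,i].astype(int) for i in range(3)]
m=(rr>120)&(g<80)&(b<80);m[120:]=0
ys,xs=np.nonzero(m);red=(xs.mean(),ys.mean());print('red',red,len(xs))
m=(b>120)&(rr<70);ys,xs=np.nonzero(m);bl=(xs.mean(),ys.mean());print('blue',bl,len(xs))
# shaft centre per row
gray=im.mean(2)
for v in (145,160,175,190,225): 
    row=gray[v,285:355];print(v,[int(x) for x in row[22:50]])
c,s=np.cos,np.sin
p=unproj('wrist',[red,(319.5,175),(319.5,150),(319.5,228),(319.5,234),(320,119)],[.069,.065,.065,.065,.07,.07],st);print(p.round(4))
P=np.array([[-.088,0,.069],[.062,.082,.1],[-.042,.02,.075],[-.042,-.02,.075]])
px=np.array([red,(bl)])
f=lambda q:(proj('wrist',fr(*q,P[:2]),st)-px).ravel()
so=least_squares(f,[.55,0,-.2]);print(so.x,so.fun)
q=so.x
for x in(-.048,-.036,.036,.048):
  for y in (-.0225,.0225): print(x,y,proj('wrist',fr(*q,[x,y,.075]),st).round(1))
a=cv2.resize(im[50:290,240:440],None,fx=2.5,fy=2.5,interpolation=cv2.INTER_CUBIC);cv2.imwrite('pics/w1c.png',a)
E
python3 m2.py
```

```text
red (np.float64(320.2857142857143), np.float64(82.796992481203)) 133
blue (np.float64(407.3697996918336), np.float64(249.24191063174115)) 1298
145 [44, 45, 39, 51, 70, 73, 85, 84, 89, 99, 93, 100, 103, 105, 105, 106, 97, 94, 94, 93, 88, 79, 64, 33, 45, 42, 42, 44]
160 [46, 47, 49, 48, 67, 72, 82, 86, 96, 97, 98, 100, 100, 102, 109, 102, 92, 95, 92, 90, 87, 76, 55, 46, 39, 39, 44, 47]
175 [43, 42, 45, 50, 70, 76, 83, 89, 93, 96, 97, 97, 100, 102, 102, 104, 98, 95, 93, 90, 85, 74, 48, 42, 43, 45, 39, 52]
190 [74, 77, 78, 67, 66, 80, 84, 92, 96, 99, 98, 97, 100, 103, 106, 99, 95, 95, 92, 90, 79, 72, 71, 81, 80, 78, 80, 80]
225 [42, 41, 44, 66, 102, 122, 138, 147, 157, 160, 168, 172, 181, 176, 167, 160, 155, 146, 139, 129, 105, 61, 37, 43, 53, 78, 77, 73]
[[ 0.4654  0.0227  0.069 ]
 [ 0.5471  0.0042  0.065 ]
 [ 0.5236  0.0094  0.065 ]
 [ 0.6005 -0.0074  0.065 ]
 [ 0.6047 -0.0083  0.07  ]
 [ 0.4957  0.0159  0.07  ]]
[ 0.54940132  0.00353367 -0.21195766] [-1.27811512 -2.21787646  1.3740229   2.84169434]
-0.048 -0.0225 [[293.8 127.7]]
-0.048 0.0225 [[344.5 127.6]]
-0.036 -0.0225 [[294.1 141.3]]
-0.036 0.0225 [[344.2 141.1]]
0.036 -0.0225 [[296.  216.4]]
0.036 0.0225 [[342.8 216.3]]
0.048 -0.0225 [[296.3 228. ]]
0.048 0.0225 [[342.6 227.9]]
```

View pics/w1c.png

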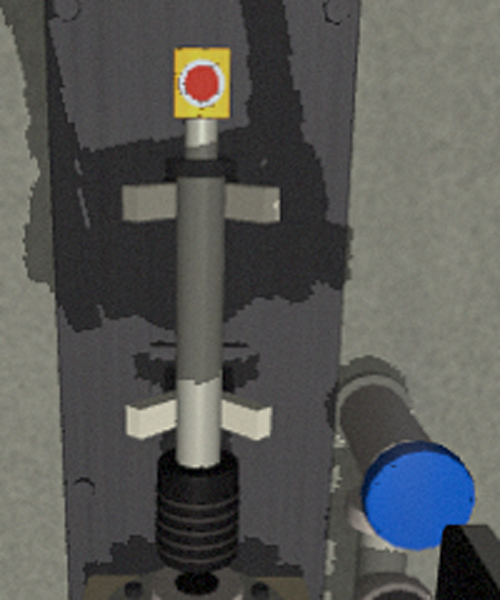

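```bash
cat > m3.py <<'E'
from h import *
import pickle
st=pickle.load(open('pics/w1.pkl','rb'))
im=cv2.imread('pics/w1.png')
S=5;u0,v0=270,75
a=cv2.resize(im[v0:v0+110,u0:u0+100],None,fx=S,fy=S,interpolation=cv2.INTER_CUBIC)
b=cv2.resize(im[v0+110:v0+220,u0:u0+100],None,fx=S,fy=S,interpolation=cv2.INTER_CUBIC)
A=np.vstack([a,b])
def line(P,col):
    p=(proj('wrist',P,st)-[u0,v0]+.5)*S-.5
    cv2.polylines(A,[p.round().astype(int)],False,col,1,cv2.LINE_AA)
q=(0.5450,0.0045,-.213); rod=(0.5514,.0042)
for x0 in(-.042,.042):
  for y in (-.0225,.0225):
    y2=y*1.25
    line(fr(*q,[[x0-.006,y,.075],[x0+.006,y,.075],[x0+.006,y2,.075],[x0-.006,y2,.075],[x0-.006,y,.075]]),(0,255,0))
q2=(*rod,q[2])
for x,rd in((-.062,.013),(-.056,.013),(-.056,.009),(.056,.009),(.056,.017),(.1,.017)):
  t=np.linspace(0.3,np.pi-.3,20)
  line(fr(*q2,np.c_[0*t+x,rd*np.cos(t),.065+rd*np.sin(t)]),(0,0,255))
line(fr(*q2,[[-.1,0,.065],[.1,0,.065]]),(255,255,0))
A=np.hstack([A[:550],A[550:]])
cv2.imwrite('pics/m3.png',A[:,:800] if A.shape[1]>800 else A);print(A.shape)
cv2.imwrite('pics/m3.png',cv2.resize(A,(800,440)))
E
python3 m3.py
```

```text
(550, 1000, 3)
```

View pics/m3.png

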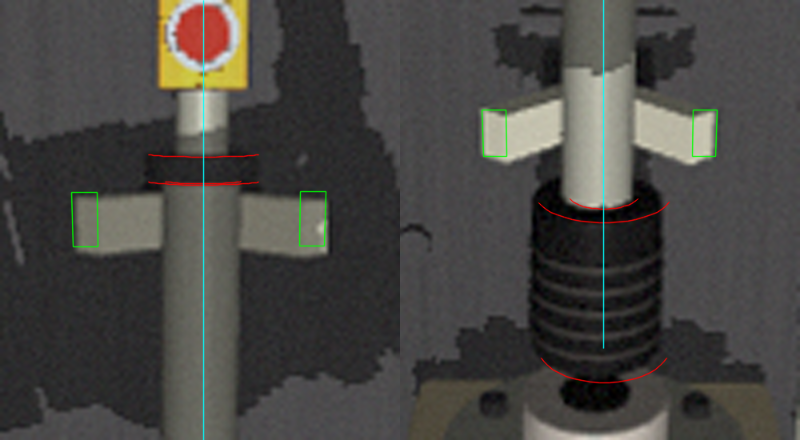

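The overlay matches. The rod middle is at about (0.551, 0.0035), some 6 mm towards the airlock from the cradle's origin at about (0.545, 0.0045), yaw −12.4°. Next I descend.

Call:
arm_command([
  [[-0.1, 0.1, 2], 0],
  [[-0.1, 0.1, 4], 0],
  [[-0.1, 0.1, 6], 0],
  [[-0.1, 0.1, 8], 0],
  [[-0.1, 0.1, 10], 0],
  [[-0.1, 0.1, 12], 0],
  [[-0.1, 0.1, 13.5], 0],
  [[-0.1, 0.1, 15], 0],
  [[-0.1, 0.1, 16], 0],
  [[-0.1, 0.1, 17], 0],
  [[-0.1, 0.1, 17.7], 0],
  [[-0.1, 0.1, 18.3], 0],
  [[-0.1, 0.1, 18.3], 0],
  [[-0.1, 0.1, 18.3], 0],
  [[-0.1, 0.1, 18.3], 0],
])

```text
time_s: 4.2
position: [0.5513, 0.0034, 0.057]
ee_rot: [[-0.977, 0.214, 0.001], [0.214, 0.977, -0.0], [-0.001, 0.0, -1.0]]
contact_force: [-0.3, 0.4, -0.4]
grip_width: 0.0855
```

```bash
python3 w.py w2; python3 -c "
from h import *
cv2.imwrite('pics/s2.png',cv2.resize(imaging.get_image('side')[120:240,260:480,::-1],None,fx=3.6,fy=3.6))"
```

```text
4.2 [0.5513 0.0034 0.057 ] [[-0.9768, 0.2142, 0.0013], [0.2142, 0.9768, -0.0], [-0.0013, 0.0003, -1.0]] [-0.073  0.413  1.919  0.     0.808 -1.428] [-0.32432663  0.44607489 -0.44376424] 0.08554883043294516
```

View pics/w2.png

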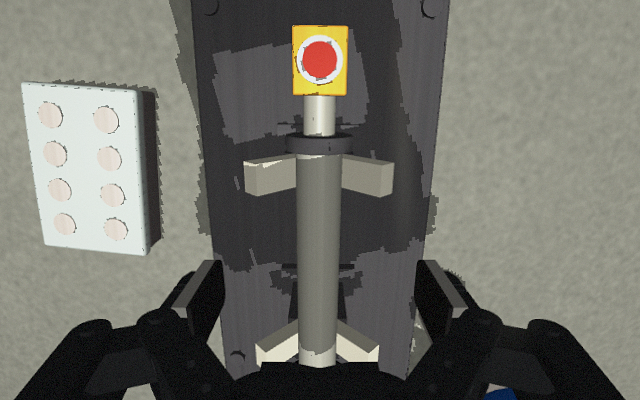

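View pics/s2.png

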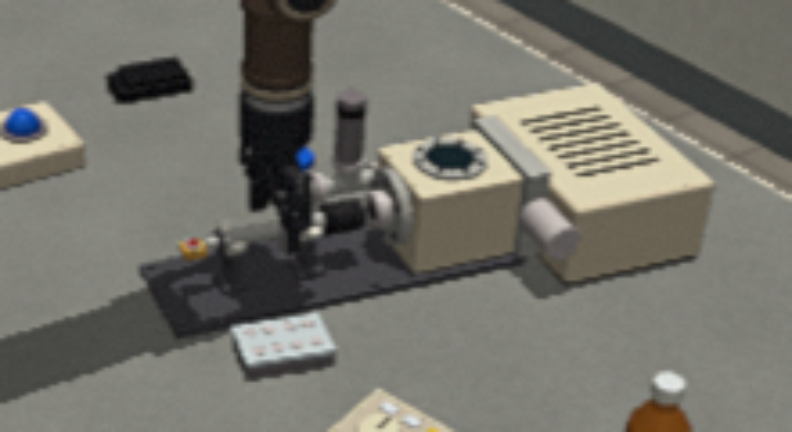

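The shaft sits centred (x≈320) between the jaws (222 to 416), and the jaws clear both saddles. I'll check the along-rod offset and close.

Call:
arm_command([
  [[0, 0, 0], 0],
  [[0, 0, 0], 0],
  [[0, 0, 0], 0],
  [[0, 0, 0], 0],
  [[0, 0, 0], 0],
  [[0, 0, 0], 0],
  [[0, 0, 0], 0],
  [[0, 0, 0], 0],
  [[0, 0, 0], 0],
  [[0, 0, 0], 0],
], fingers=0)

```text
time_s: 5.3
position: [0.5512, 0.0027, 0.0572]
ee_rot: [[-0.977, 0.214, 0.001], [0.214, 0.977, -0.001], [-0.001, -0.001, -1.0]]
contact_force: [-1.7, -5.6, 4.7]
grip_width: 0.016
```

```bash
python3 w.py w3; python3 - <<'E'
from h import *
import pickle
for n in('w2','w3'):
    st=pickle.load(open(f'pics/{n}.pkl','rb'));im=cv2.imread(f'pics/{n}.png').astype(int)
    m=(im[:,:,2]>110)&(im[:,:,1]<80)&(im[:,:,0]<80);m[120:]=0
    ys,xs=np.nonzero(m);uv=(xs.mean(),ys.mean())
    p=unproj('wrist',[uv,(320,139),(319.5,154)],[.069,.078,.074],st)
    print(n,uv,((p-st['position'])@np.array(st['ee_rot'])).round(4).tolist())
E
```

```text
5.3 [0.5512 0.0027 0.0572] [[-0.9768, 0.2139, 0.001], [0.2139, 0.9768, -0.001], [-0.0012, -0.0008, -1.0]] [-7.400e-02  4.120e-01  1.919e+00 -1.000e-03  8.090e-01 -1.428e+00] [-1.68205536 -5.55514423  4.72215889] 0.015975950972300663
w2 (np.float64(319.1105207226355), np.float64(59.095642933049945)) [[0.0881, 0.0003, -0.0122], [0.0618, 0.0006, -0.0211], [0.056, 0.0004, -0.0171]]
w3 (np.float64(321.08714133900105), np.float64(59.45908607863974)) [[0.088, 0.001, -0.0119], [0.0618, 0.0006, -0.0209], [0.0559, 0.0004, -0.0169]]
```

View pics/w3.png

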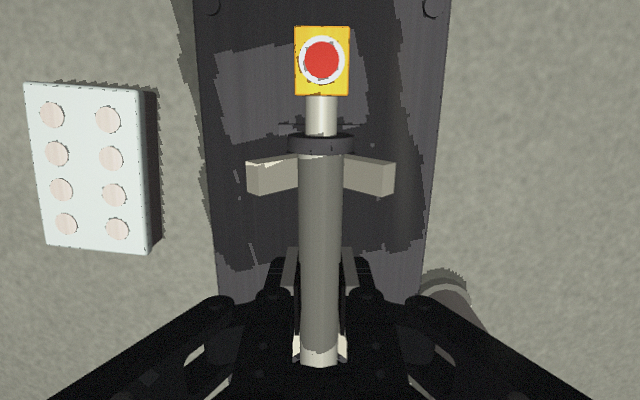

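Gripped: opening 16 mm, stub 88.0 mm from the TCP along tool x, so the rod middle is at the TCP. Next I lift straight up.

Call:
arm_command([
  [[0, 0, -0.3], 0],
  [[0, 0, -0.8], 0],
  [[0, 0, -1.5], 0],
  [[0, 0, -2.5], 0],
  [[0, 0, -4], 0],
  [[0, 0, -5.5], 0],
  [[0, 0, -7], 0],
  [[0, 0, -8.5], 0],
  [[0, 0, -10], 0],
  [[0, 0, -11.5], 0],
  [[0, 0, -13], 0],
  [[0, 0, -14.5], 0],
  [[0, 0, -15], 0],
  [[0, 0, -15], 0],
  [[0, 0, -15], 0],
])

```text
time_s: 6.85
position: [0.5506, 0.0029, 0.2067]
ee_rot: [[-0.977, 0.214, -0.0], [0.214, 0.977, -0.001], [-0.0, -0.001, -1.0]]
contact_force: [-0.5, 0.3, -3.5]
grip_width: 0.0161
```

```bash
python3 w.py w4; python3 -c "
from h import *
cv2.imwrite('pics/s4.png',cv2.resize(imaging.get_image('side')[120:240,260:480,::-1],None,fx=3.6,fy=3.6))"
```

```text
6.85 [0.5506 0.0029 0.2067] [[-0.9769, 0.2139, -0.0], [0.2139, 0.9769, -0.001], [-0.0002, -0.0009, -1.0]] [-7.300e-02  2.000e-01  1.840e+00 -1.000e-03  1.102e+00 -1.428e+00] [-0.49347003  0.31656897 -3.48240198] 0.01612739599659434
```

View pics/w4.png

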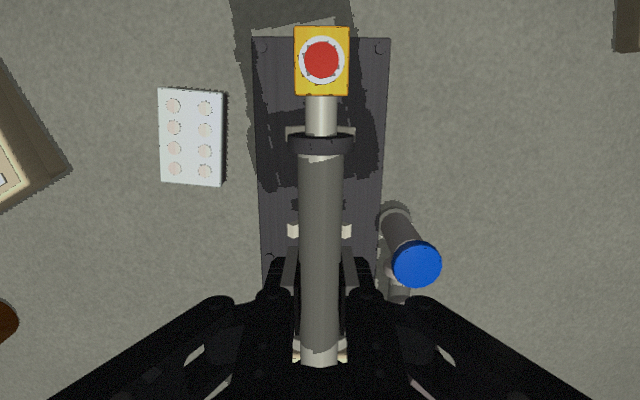

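View pics/s4.png

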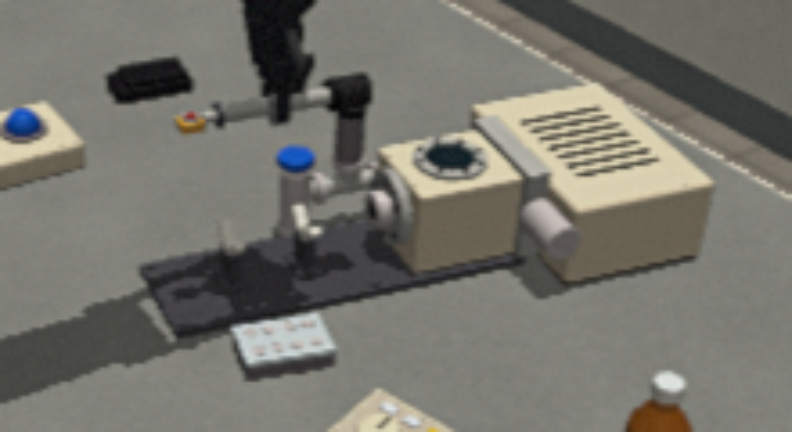

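The rod hangs level and clear of the gauge (top 160 mm, knob underside about 198 mm). Next I turn it clockwise in place.

Call:
arm_command([
  [[0.1, 0, 0], 2],
  [[0.2, 0, 0], 6],
  [[0.3, 0, 0], 12],
  [[0.4, 0, 0], 18],
  [[0.5, 0, 0], 24],
  [[0.5, 0, 0], 30],
  [[0.5, 0, 0], 36],
  [[0.5, 0, 0], 42],
  [[0.5, 0, 0], 48],
  [[0.5, 0, 0], 54],
  [[0.5, 0, 0], 60],
  [[0.5, 0, 0], 66],
  [[0.5, 0, 0], 72],
  [[0.5, 0, 0], 78],
  [[0.5, 0, 0], 84],
  [[0.5, 0, 0], 88],
  [[0.5, 0, 0], 90],
  [[0.5, 0, 0], 90],
  [[0.5, 0, 0], 90],
])

```text
time_s: 8.85
position: [0.5449, 0.004, 0.2053]
ee_rot: [[0.213, 0.977, -0.003], [0.977, -0.213, -0.001], [-0.001, -0.002, -1.0]]
contact_force: [-0.4, 0.2, -2.4]
grip_width: 0.0163
```

```bash
python3 -c "
from h import *
s=r.get_state();print(s['time_s'],np.round(s['qpos'],3),s['contact_force'],np.degrees(np.arctan2(s['ee_rot'][1][0],s['ee_rot'][0][0])))"
```

```text
8.85 [-7.200e-02  1.920e-01  1.852e+00 -1.000e-03  1.100e+00  1.430e-01] [-0.35981743  0.17625219 -2.39827909] 77.69358853890596
```

Call:
arm_command([
  [[0, 0, 0], 2],
  [[0, 0, 0], 6],
  [[0, 0, 0], 12],
  [[0, 0, 0], 18],
  [[0, 0, 0], 24],
  [[0, 0, 0], 30],
  [[0, 0, 0], 36],
  [[0, 0, 0], 42],
  [[0, 0, 0], 48],
  [[0, 0, 0], 54],
  [[0, 0, 0], 60],
  [[0, 0, 0], 66],
  [[0, 0, 0], 72],
  [[0, 0, 0], 78],
  [[0, 0, 0], 84],
  [[0, 0, 0], 88],
  [[0, 0, 0], 90.1],
  [[0, 0, 0], 90.1],
  [[0, 0, 0], 90.1],
])

```text
time_s: 10.75
position: [0.5447, 0.004, 0.2051]
ee_rot: [[0.977, -0.214, -0.003], [-0.214, -0.977, -0.001], [-0.003, 0.001, -1.0]]
contact_force: [0.4, -0.0, -2.3]
grip_width: 0.0156
```

```bash
python3 w.py w5; python3 -c "
from h import *
cv2.imwrite('pics/s5.png',cv2.resize(imaging.get_image('side')[120:240,260:480,::-1],None,fx=3.6,fy=3.6))
s=r.get_state();print(np.degrees(np.arctan2(s['ee_rot'][1][0],s['ee_rot'][0][0])))"
```

```text
10.75 [0.5447 0.004  0.2051] [[0.9769, -0.2137, -0.003], [-0.2137, -0.9769, -0.0007], [-0.0028, 0.0014, -1.0]] [-7.200e-02  1.930e-01  1.852e+00 -1.000e-03  1.100e+00  1.715e+00] [ 0.4219179  -0.02035324 -2.31347642] 0.015625515498481252
-12.36671860520277
```

View pics/w5.png

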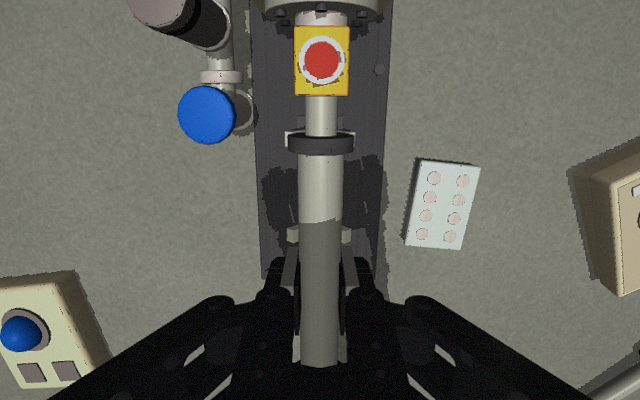

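View pics/s5.png

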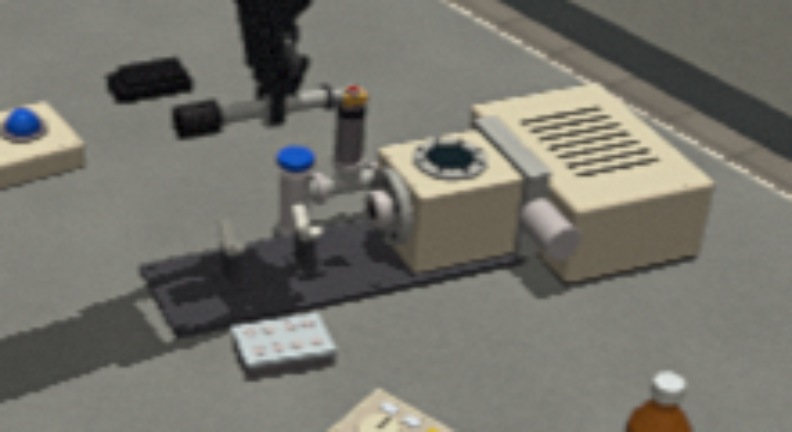

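Turned: the specimen now points at the airlock. I'll overlay the saddle model to check alignment before lowering.

```bash
python3 - <<'E'
from h import *
import pickle
st=pickle.load(open('pics/w5.pkl','rb'));im=cv2.imread('pics/w5.png')
S=4;u0,v0,w,h=170,0,200,150
def mk(v0):
    A=cv2.resize(im[v0:v0+h,u0:u0+w],None,fx=S,fy=S,interpolation=cv2.INTER_CUBIC)
    def line(P,col):
        p=(proj('wrist',P,st)-[u0,v0]+.5)*S-.5
        cv2.polylines(A,[p.round().astype(int)],False,col,1,cv2.LINE_AA)
    q=(0.5452,0.0041,-.2165)
    for x0 in(-.042,.042):
      for y in (-.0225,.0225):
        y2=y*1.25
        line(fr(*q,[[x0-.006,y,.075],[x0+.006,y,.075],[x0+.006,y2,.075],[x0-.006,y2,.075],[x0-.006,y,.075]]),(0,255,0))
    for y in(-.065,.065): line(fr(*q,[[-.1,y,.01],[.12,y,.01]]),(0,255,255))
    t=np.linspace(0,6.3,40);line(fr(*q,np.c_[.062+.021*np.cos(t),.082+.021*np.sin(t),0*t+.1]),(0,0,255))
    return A
cv2.imwrite('pics/m5.png',mk(0));cv2.imwrite('pics/m5b.png',mk(130))
E
```

```text
(no output)
```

View pics/m5.png

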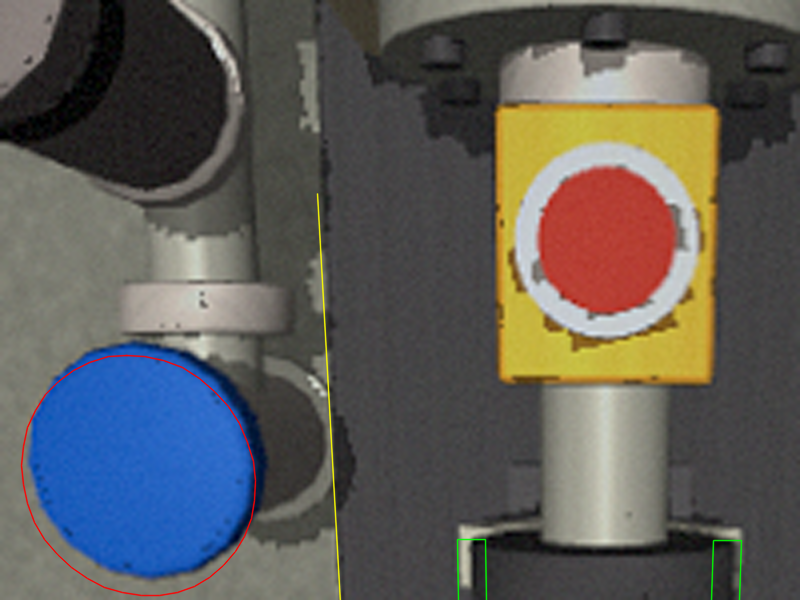

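View pics/m5b.png

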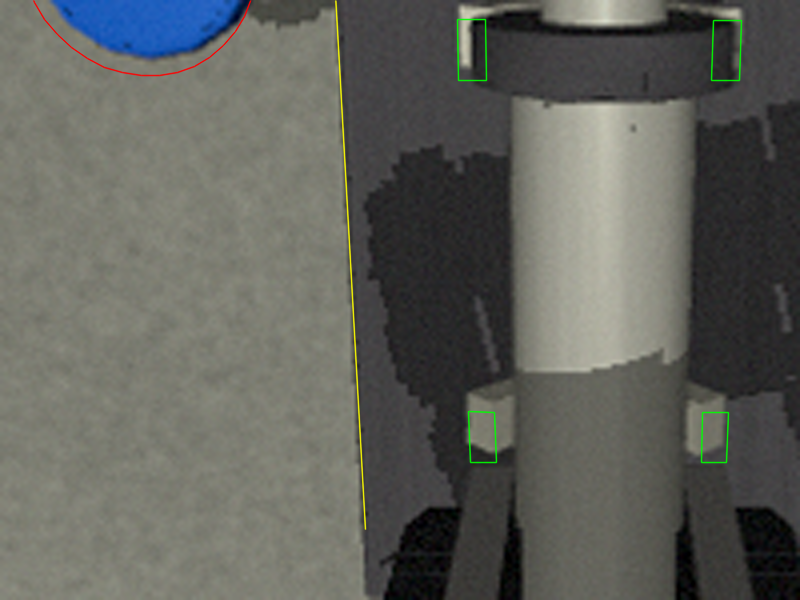

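In this flipped view the saddles sit about 3 mm further towards the airlock than modelled, which points to a small hand-eye bias along tool x. Relative to the camera, the rod needs +3.7 mm along tool x to be centred. Laterally it is aligned. I'll lower to about 8 mm above the seat.

Call:
arm_command([
  [[0.2, 0, 0.5], 0],
  [[0.4, 0, 2], 0],
  [[0.4, 0, 4], 0],
  [[0.4, 0, 6], 0],
  [[0.4, 0, 8], 0],
  [[0.4, 0, 9.5], 0],
  [[0.4, 0, 11], 0],
  [[0.4, 0, 12], 0],
  [[0.4, 0, 13], 0],
  [[0.4, 0, 13.5], 0],
  [[0.4, 0, 14], 0],
  [[0.4, 0, 14], 0],
  [[0.4, 0, 14], 0],
])

```text
time_s: 12.15
position: [0.5487, 0.003, 0.0656]
ee_rot: [[0.977, -0.214, -0.002], [-0.214, -0.977, -0.001], [-0.002, 0.001, -1.0]]
contact_force: [-0.8, -0.9, -3.0]
grip_width: 0.0158
```

```bash
python3 w.py w6; python3 -c "
from h import *
cv2.imwrite('pics/s6.png',cv2.resize(imaging.get_image('side')[120:240,260:480,::-1],None,fx=3.6,fy=3.6))"
```

```text
12.15 [0.5487 0.003  0.0656] [[0.9768, -0.2141, -0.002], [-0.2141, -0.9768, -0.0008], [-0.0018, 0.0012, -1.0]] [-7.300e-02  3.960e-01  1.921e+00 -1.000e-03  8.270e-01  1.714e+00] [-0.84862533 -0.87566825 -2.97175103] 0.01577297451470939
```

View pics/w6.png

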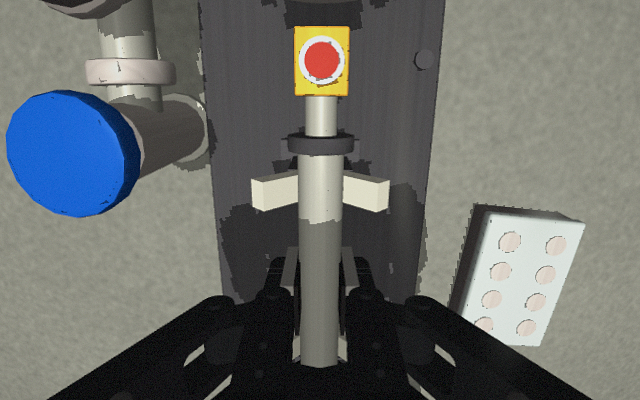

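View pics/s6.png

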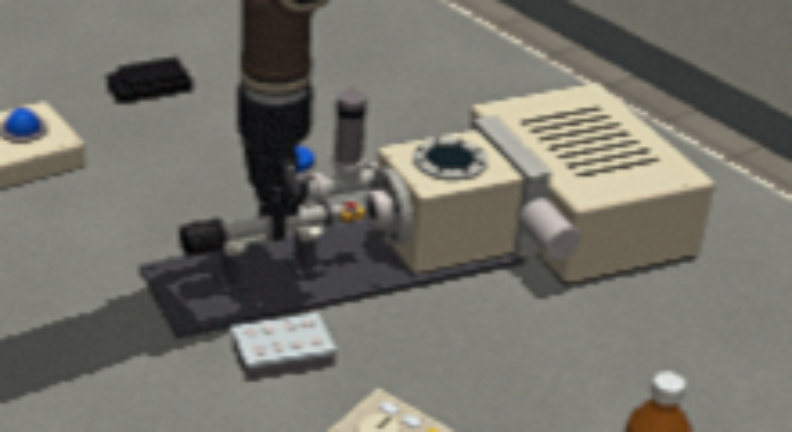

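```bash
python3 - <<'E'
from h import *
import pickle
st=pickle.load(open('pics/w6.pkl','rb'));im=cv2.imread('pics/w6.png')
p=proj('wrist',fr(.5484,.0034,-.2141,[[.048,.028,.075],[.036,.028,.075],[.048,-.028,.075],[.036,-.028,.075]]),st);print(p)
S=5;A=cv2.resize(im[110:230,240:400],None,fx=S,fy=S,interpolation=cv2.INTER_CUBIC)
for q in p: cv2.circle(A,tuple(((q-[240,110]+.5)*S).round().astype(int)),3,(0,0,255),1)
cv2.imwrite('pics/m6.png',A)
E
```

```text
[[247.1945368  179.18308468]
 [249.19553252 208.29064933]
 [391.01776324 179.01829859]
 [389.08520543 208.12929365]]
```

View pics/m6.png

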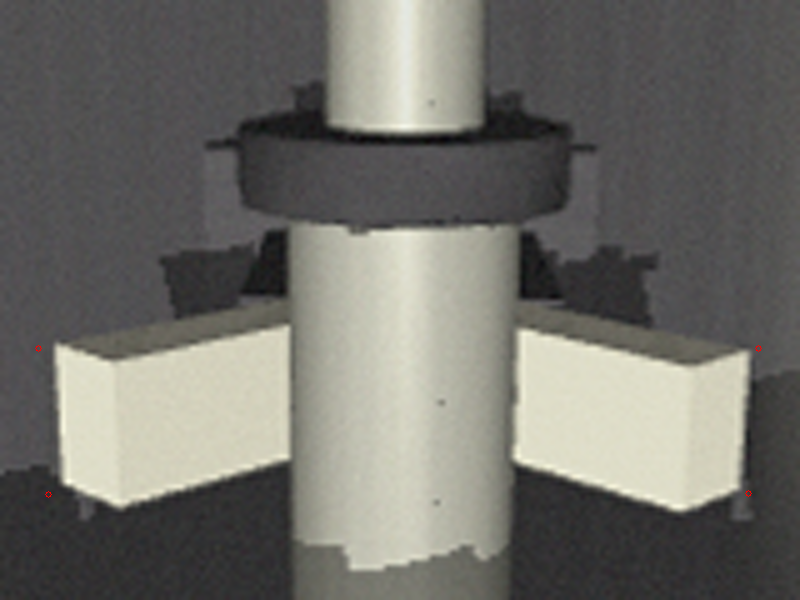

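Call:
arm_command([
  [[0, 0, 0.2], 0],
  [[0, 0, 0.4], 0],
  [[0, 0, 0.55], 0],
  [[0, 0, 0.65], 0],
  [[0, 0, 0.7], 0],
  [[0, 0, 0.75], 0],
  [[0, 0, 0.75], 0],
])

```text
time_s: 12.95
position: [0.5489, 0.003, 0.0583]
ee_rot: [[0.977, -0.214, -0.002], [-0.214, -0.977, -0.001], [-0.001, 0.001, -1.0]]
contact_force: [0.2, 0.0, -2.2]
grip_width: 0.0159
```

Call:
arm_command([
  [[0, 0, 0.05], 0],
  [[0, 0, 0.1], 0],
  [[0, 0, 0.1], 0],
  [[0, 0, 0.1], 0],
])

```text
time_s: 13.35
position: [0.5489, 0.0031, 0.0574]
ee_rot: [[0.977, -0.214, -0.001], [-0.214, -0.977, -0.001], [-0.001, 0.001, -1.0]]
contact_force: [0.2, 0.0, -2.6]
grip_width: 0.016
```

Call:
arm_command([
  [[0, 0, 0.04], 0],
  [[0, 0, 0.08], 0],
  [[0, 0, 0.08], 0],
])

```text
time_s: 13.65
position: [0.549, 0.0031, 0.0572]
ee_rot: [[0.977, -0.214, -0.002], [-0.214, -0.977, -0.001], [-0.001, 0.001, -1.0]]
contact_force: [-3.1, -0.2, 5.2]
grip_width: 0.016
```

Seating contact felt (force up by about 7.5 N at the original resting height). I'll release.

Call:
arm_command([
  [[0, 0, 0], 0],
  [[0, 0, 0], 0],
  [[0, 0, 0], 0],
  [[0, 0, 0], 0],
  [[0, 0, 0], 0],
  [[0, 0, 0], 0],
  [[0, 0, 0], 0],
  [[0, 0, 0], 0],
], fingers=5)

```text
time_s: 14.45
position: [0.549, 0.0031, 0.0572]
ee_rot: [[0.977, -0.214, -0.002], [-0.214, -0.977, -0.001], [-0.001, 0.001, -1.0]]
contact_force: [0.1, -0.4, -1.0]
grip_width: 0.05
```

```bash
python3 w.py w7
```

```text
14.45 [0.549  0.0031 0.0572] [[0.9767, -0.2144, -0.0016], [-0.2145, -0.9767, -0.0007], [-0.0014, 0.001, -1.0]] [-7.300e-02  4.100e-01  1.923e+00 -1.000e-03  8.110e-01  1.714e+00] [ 0.0903027  -0.41507305 -1.00502088] 0.04996282262358875
```

View pics/w7.png

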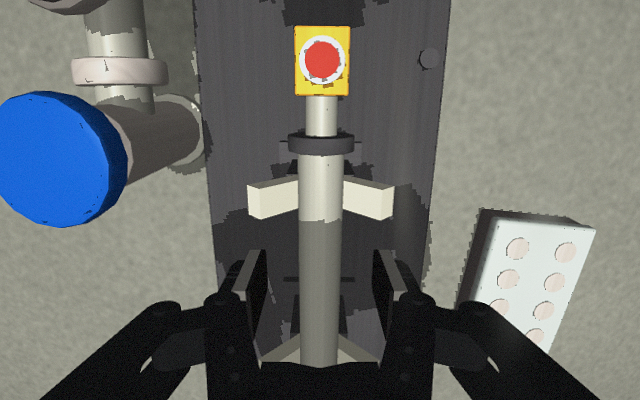

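The rod lies in the saddles, stub still facing up at (321,60), and the jaws are clear. I'll lift away.

Call:
arm_command([
  [[0, 0, -0.5], 0],
  [[0, 0, -1.5], 0],
  [[0, 0, -3], 0],
  [[0, 0, -5], 0],
  [[0, 0, -7], 0],
  [[0, 0, -9], 0],
  [[0, 0, -11], 0],
  [[0, 0, -13], 0],
  [[0, 0, -15], 0],
  [[0, 0, -17], 0],
  [[0, 0, -18], 0],
  [[0, 0, -18], 0],
  [[0, 0, -18], 0],
])

```text
time_s: 15.8
position: [0.549, 0.0033, 0.2372]
ee_rot: [[0.977, -0.214, -0.002], [-0.214, -0.977, -0.001], [-0.001, 0.001, -1.0]]
contact_force: [0.7, 0.2, -0.2]
grip_width: 0.0499
```

```bash
python3 w.py w8
```

```text
15.8 [0.549  0.0033 0.2372] [[0.9767, -0.2144, -0.0017], [-0.2144, -0.9767, -0.0007], [-0.0015, 0.001, -1.0]] [-7.300e-02  1.660e-01  1.815e+00 -1.000e-03  1.163e+00  1.714e+00] [ 0.74839252  0.22651017 -0.15940513] 0.049889563425509216
```

View pics/w8.png

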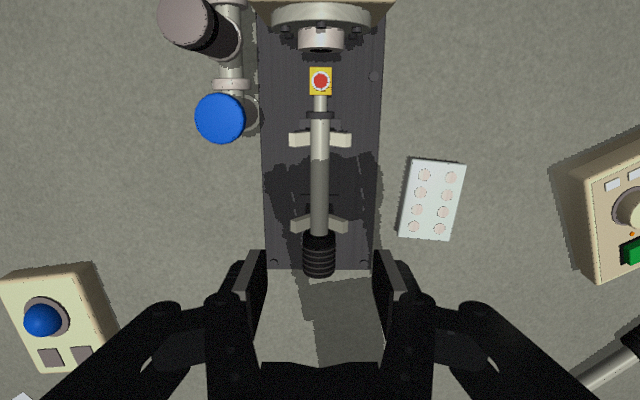

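The rod lies centred in both saddles: specimen towards the port at (320,81), knob towards the robot. Next I close the fingers and move above the cream panel's green key at about (0.388, −0.332, 0.058).

Call:
arm_command([
  [[-2, 8, 0], -6],
  [[-4, 16, 0], -12],
  [[-6, 24, 0], -18],
  [[-8.5, 36.2, 0], -26.8],
  [[-8.5, 36.2, 0], -26.8],
  [[-8.5, 36.2, 0], -26.8],
  [[-8.5, 36.2, 0], -26.8],
  [[-8.5, 36.2, 0], -26.8],
  [[-8.5, 36.2, 0], -26.8],
  [[-8.5, 36.2, 0], -26.8],
  [[-8.5, 36.2, 2], -26.8],
  [[-8.5, 36.2, 3.7], -26.8],
  [[-8.5, 36.2, 3.7], -26.8],
  [[-8.5, 36.2, 3.7], -26.8],
  [[-8.5, 36.2, 3.7], -26.8],
  [[-8.5, 36.2, 3.7], -26.8],
], fingers=0)

```text
time_s: 17.45
position: [0.3886, -0.3323, 0.2012]
ee_rot: [[0.968, 0.25, -0.002], [0.25, -0.968, -0.002], [-0.002, 0.002, -1.0]]
contact_force: [0.5, -0.4, -0.3]
grip_width: 0.0001
```

```bash
python3 w.py w9; python3 - <<'E'
from h import *
import pickle
st=pickle.load(open('pics/w9.pkl','rb'));im=cv2.imread('pics/w9.png').astype(int)
b,g,rr=im[:,:,0],im[:,:,1],im[:,:,2]
m=((g>90)&(rr<70)&(b<100)).astype(np.uint8)
n,l,s,c=cv2.connectedComponentsWithStats(m);i=1+s[1:,4].argmax();print(s[i],c[i])
p=unproj('wrist',[c[i]],.058,st);print(p,(p-st['position'])@np.array(st['ee_rot']))
print('tipsproj',proj('wrist',np.array(st['position'])+np.array([[0,0,-.008]]),st))
t=np.tan(np.radians(7));q=(.43784,-.3663,.2515)
C=[[-.04+a*.012,.046+b*.012,.052-.04*t+a*.012*t+.011] for a,b in((1,1),(1,-1),(-1,-1),(-1,1))]
pp=proj('wrist',fr(*q,C),st);print(pp.round(1).tolist())
im=im.astype(np.uint8)
cv2.polylines(im,[pp.round().astype(int)],True,(0,0,255),1);cv2.imwrite('pics/m9.png',im)
E
```

```text
17.45 [ 0.3886 -0.3323  0.2012] [[0.9683, 0.2496, -0.0017], [0.2496, -0.9683, -0.002], [-0.0021, 0.0015, -1.0]] [-0.791  0.131  1.933 -0.003  1.077  0.529] [ 0.45586968 -0.44087042 -0.33152023] 7.206315548843118e-05
[555 291  29  19 369] [568.76422764 299.9701897 ]
[[ 0.3389255  -0.60885677  0.058     ]] [[-0.11681241  0.2551508   0.14384868]]
tipsproj [[318.42224602 265.99475714]]
[[303.7, 176.9], [331.7, 177.0], [331.2, 202.5], [304.1, 202.5]]
```

View pics/m9.png

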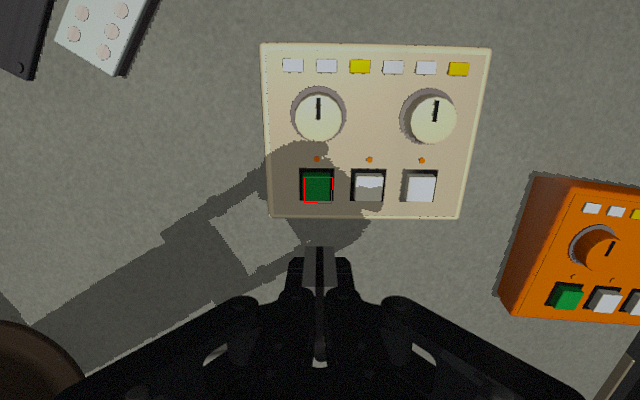

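The cream panel's green key is at (317,187), matching the model outline to about 2 px, consistent with the known camera bias. Both white keys are clear. I'll descend to about 10 mm above contact.

Call:
arm_command([
  [[-0.1, 0, 2], 0],
  [[-0.1, 0, 4], 0],
  [[-0.1, 0, 6], 0],
  [[-0.1, 0, 8], 0],
  [[-0.1, 0, 9.5], 0],
  [[-0.1, 0, 11], 0],
  [[-0.1, 0, 12], 0],
  [[-0.1, 0, 12.4], 0],
  [[-0.1, 0, 12.4], 0],
  [[-0.1, 0, 12.4], 0],
])

```text
time_s: 18.5
position: [0.3878, -0.3333, 0.0778]
ee_rot: [[0.968, 0.249, -0.001], [0.249, -0.968, -0.003], [-0.001, 0.003, -1.0]]
contact_force: [-1.1, 0.4, 0.2]
grip_width: 0.0
```

```bash
python3 w.py w10
```

```text
18.5 [ 0.3878 -0.3333  0.0778] [[0.9684, 0.2494, -0.0008], [0.2494, -0.9684, -0.0028], [-0.0015, 0.0025, -1.0]] [-0.794  0.314  2.007 -0.003  0.819  0.527] [-1.09844037  0.36120176  0.18930802] 4.204240151529538e-05
```

View pics/w10.png

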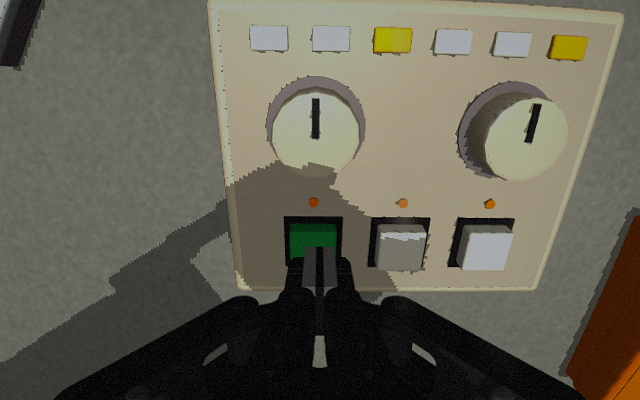

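The tip is about 2 mm right of the key's centre line (key 289 to 338, tip 319). I'll correct by −0.2 cm in tool y and creep down.

Call:
arm_command([
  [[0, -0.2, 0], 0],
  [[0, -0.2, 0.3], 0],
  [[0, -0.2, 0.6], 0],
  [[0, -0.2, 0.8], 0],
  [[0, -0.2, 0.8], 0],
  [[0, -0.2, 0.8], 0],
])

```text
time_s: 19.15
position: [0.3872, -0.3314, 0.0697]
ee_rot: [[0.968, 0.249, -0.001], [0.249, -0.968, -0.003], [-0.002, 0.002, -1.0]]
contact_force: [-0.0, 0.4, -0.2]
grip_width: 0.0001
```

Call:
arm_command([
  [[0, 0, 0.05], 0],
  [[0, 0, 0.1], 0],
  [[0, 0, 0.1], 0],
])

```text
time_s: 19.45
position: [0.3872, -0.3314, 0.0687]
ee_rot: [[0.968, 0.249, -0.001], [0.249, -0.968, -0.003], [-0.002, 0.002, -1.0]]
contact_force: [0.8, -0.7, 0.3]
grip_width: -0.0001
```

Call:
arm_command([
  [[0, 0, 0.05], 0],
  [[0, 0, 0.1], 0],
  [[0, 0, 0.1], 0],
])

```text
time_s: 19.75
position: [0.3872, -0.3314, 0.0676]
ee_rot: [[0.968, 0.249, -0.001], [0.249, -0.968, -0.003], [-0.002, 0.002, -1.0]]
contact_force: [-0.3, 0.0, 0.5]
grip_width: -0.0004
```

Call:
arm_command([
  [[0, 0, 0.05], 0],
  [[0, 0, 0.05], 0],
  [[0, 0, 0.05], 0],
])

```text
time_s: 20.05
position: [0.3872, -0.3314, 0.0671]
ee_rot: [[0.968, 0.249, -0.001], [0.249, -0.968, -0.003], [-0.002, 0.002, -1.0]]
contact_force: [0.3, 0.3, 0.6]
grip_width: 0.0002
```

Call:
arm_command([
  [[0, 0, 0.05], 0],
  [[0, 0, 0.05], 0],
  [[0, 0, 0.05], 0],
])

```text
time_s: 20.35
position: [0.3872, -0.3314, 0.0668]
ee_rot: [[0.968, 0.249, -0.001], [0.249, -0.968, -0.003], [-0.002, 0.002, -1.0]]
contact_force: [-0.3, -0.1, 1.3]
grip_width: 0.0002
```

Call:
arm_command([
  [[0, 0, 0.05], 0],
  [[0, 0, 0.05], 0],
  [[0, 0, 0.05], 0],
])

```text
time_s: 20.65
position: [0.3873, -0.3314, 0.0664]
ee_rot: [[0.968, 0.249, -0.001], [0.249, -0.968, -0.003], [-0.002, 0.002, -1.0]]
contact_force: [-0.3, 0.6, 2.9]
grip_width: -0.0002
```

Contact began near z≈0.067 and the force is rising. I continue in 0.5 mm steps.

Call:
arm_command([
  [[0, 0, 0.05], 0],
  [[0, 0, 0.05], 0],
  [[0, 0, 0.05], 0],
])

```text
time_s: 20.95
position: [0.3873, -0.3314, 0.066]
ee_rot: [[0.968, 0.249, -0.001], [0.249, -0.968, -0.003], [-0.001, 0.002, -1.0]]
contact_force: [0.6, 1.0, 3.6]
grip_width: -0.0002
```

Call:
arm_command([
  [[0, 0, 0.05], 0],
  [[0, 0, 0.05], 0],
  [[0, 0, 0.05], 0],
])

```text
time_s: 21.25
position: [0.3874, -0.3314, 0.0656]
ee_rot: [[0.968, 0.249, -0.001], [0.249, -0.968, -0.003], [-0.001, 0.002, -1.0]]
contact_force: [-1.2, 1.4, 3.7]
grip_width: -0.0004
```

Call:
arm_command([
  [[0, 0, 0.05], 0],
  [[0, 0, 0.05], 0],
  [[0, 0, 0.05], 0],
])

```text
time_s: 21.55
position: [0.3874, -0.3314, 0.0651]
ee_rot: [[0.968, 0.249, -0.001], [0.249, -0.968, -0.003], [-0.001, 0.002, -1.0]]
contact_force: [-0.1, 2.5, 4.6]
grip_width: 0.0002
```

Call:
arm_command([
  [[0, 0, 0.05], 0],
  [[0, 0, 0.05], 0],
  [[0, 0, 0.05], 0],
])

```text
time_s: 21.85
position: [0.3875, -0.3314, 0.0646]
ee_rot: [[0.968, 0.249, -0.001], [0.249, -0.968, -0.003], [-0.001, 0.002, -1.0]]
contact_force: [0.4, 1.1, 5.3]
grip_width: 0.0003
```

Call:
arm_command([
  [[0, 0, 0.05], 0],
  [[0, 0, 0.05], 0],
  [[0, 0, 0.05], 0],
])

```text
time_s: 22.15
position: [0.3875, -0.3314, 0.0641]
ee_rot: [[0.968, 0.249, -0.001], [0.249, -0.968, -0.002], [-0.001, 0.002, -1.0]]
contact_force: [-0.1, 1.1, 3.8]
grip_width: 0.0
```

Call:
arm_command([
  [[0, 0, 0.05], 0],
  [[0, 0, 0.05], 0],
  [[0, 0, 0.05], 0],
])

```text
time_s: 22.45
position: [0.3876, -0.3313, 0.0635]
ee_rot: [[0.968, 0.249, -0.0], [0.249, -0.968, -0.002], [-0.001, 0.002, -1.0]]
contact_force: [0.8, 2.4, 4.2]
grip_width: -0.0
```

Call:
arm_command([
  [[0, 0, 0.05], 0],
  [[0, 0, 0.05], 0],
  [[0, 0, 0.05], 0],
])

```text
time_s: 22.75
position: [0.3876, -0.3313, 0.0629]
ee_rot: [[0.968, 0.249, -0.0], [0.249, -0.968, -0.002], [-0.001, 0.002, -1.0]]
contact_force: [0.6, 1.2, 3.5]
grip_width: 0.0
```

Call:
arm_command([
  [[0, 0, 0.04], 0],
  [[0, 0, 0.04], 0],
  [[0, 0, 0.04], 0],
])

```text
time_s: 23.05
position: [0.3876, -0.3313, 0.0625]
ee_rot: [[0.968, 0.249, -0.0], [0.249, -0.968, -0.002], [-0.001, 0.002, -1.0]]
contact_force: [-0.2, 1.0, 3.3]
grip_width: -0.0002
```

The force peaked at about 5.3 N and fell to 3.3 N, roughly 4.6 mm in. That is past the click and short of the stop. I'll let go and lift clear.

Call:
arm_command([
  [[0, 0, -0.3], 0],
  [[0, 0, -0.8], 0],
  [[0, 0, -2], 0],
  [[0, 0, -4], 0],
  [[0, 0, -6], 0],
  [[0, 0, -8], 0],
  [[0, 0, -10], 0],
  [[0, 0, -12], 0],
  [[0, 0, -14], 0],
  [[0, 0, -14], 0],
  [[0, 0, -14], 0],
  [[0, 0, -14], 0],
])

```text
time_s: 24.25
position: [0.3869, -0.3303, 0.2014]
ee_rot: [[0.968, 0.249, -0.002], [0.249, -0.968, -0.001], [-0.002, 0.0, -1.0]]
contact_force: [-0.3, 0.5, -0.1]
grip_width: -0.0001
```

```bash
python3 w.py w11; python3 - <<'E'
from h import *
s=imaging.get_image('side')[:,:,::-1];t=imaging.get_image('top')[:,:,::-1]
cv2.imwrite('pics/f.png',np.vstack([cv2.resize(s[110:270,250:490],None,fx=3,fy=3)[:300],cv2.resize(t[90:190,240:480],None,fx=3,fy=3)]))
print(r.get_state()['contact_force'])
E
```

```text
24.25 [ 0.3869 -0.3303  0.2014] [[0.9685, 0.2491, -0.0018], [0.2491, -0.9685, -0.001], [-0.002, 0.0005, -1.0]] [-0.791  0.127  1.938 -0.002  1.078  0.529] [-0.34684981  0.52681229 -0.12478722] -0.00013915545620768244
[ 0.45502429 -0.33059096 -0.06816778]
```

View pics/f.png

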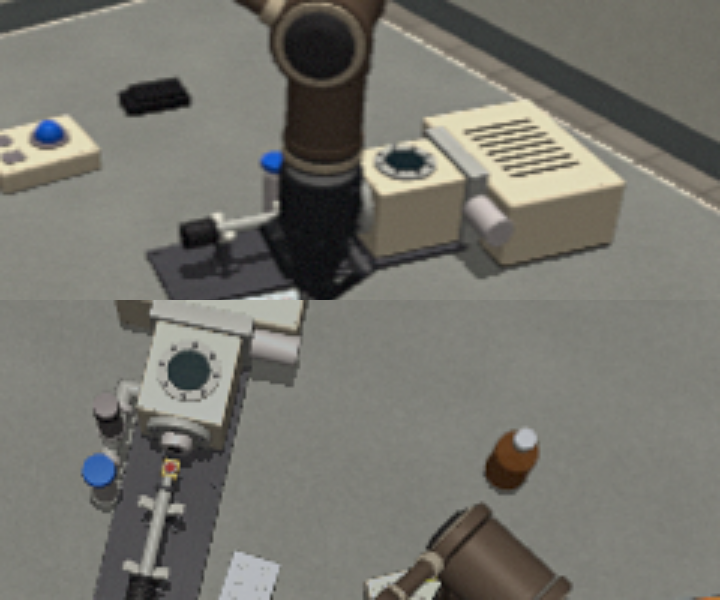

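View pics/w11.png

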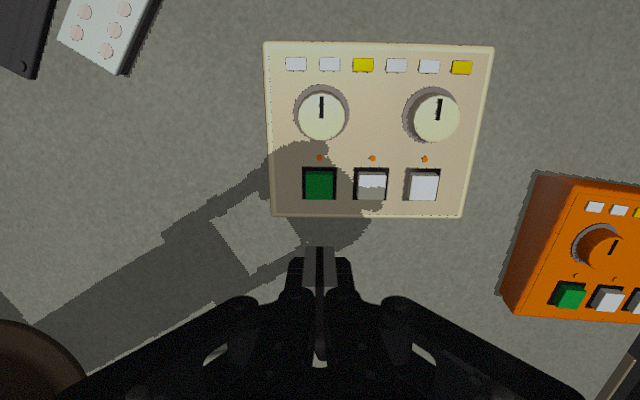

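Top view: the rod lies in both saddles with the specimen towards the port. The wrist view shows the green key released at (319,184), nothing else has moved, and the arm is clear. I'll hand in.

```bash
python3 -c "
from workcell import r
print(r.hand_in(), r.get_state()['time_s'])"
```

```text
the job is handed in; nothing more can be done
the job is handed in; nothing more can be done
```

The rod is turned end for end and back in both saddles, and the airlock is vented. I handed the job in at about 24 s of the 64 s allowed; no verdict was reported.

- **Rod:** I gripped the smaller rod at its middle, lifted it clear of the gauge, turned it 180° and lowered it until I felt it seat (about 7.5 N). The specimen faces up and points at the port, with the black knob towards the robot. The pictures show it lying in both saddles, centred to within about 1 mm just before it was set down.
- **Key:** I pressed the cream panel's green key with closed fingers. The force peaked at about 5.3 N and fell to 3.3 N at roughly 4.6 mm in (3.2 mm counts as clicked, 6.4 mm is too far). I then let go and lifted clear. That depth comes from the measured tip height and an estimated contact point, good to about 0.5 mm.
- **Last checks:** The wrist force was about zero, no bystander visible in the final pictures had moved, and nothing was touching the robot. The arm hid part of the side view, so the rod's final position rests on the top view and the wrist picture taken after release.
- **Disagreement:** The wrist camera was about 1.6 mm off along the tool's x axis, seen by comparing the views before and after the turn. I corrected for it before lowering the rod.

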